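# Load the sanding sleds

### The arm

A 7-joint arm with a two-finger parallel gripper is mounted at the origin on a cart in front of the work surface, level with it; the furniture and walls round the work are solid. World frame = base frame: x ahead of the robot, y to its left, z up, the work surface at z = 0. Lengths are in m, angles in rad, forces in N, time in s.
With the tool pointing down it reaches from about 0.425 to 0.875 m from the base axis. Payload 8.4 kg.
Tool frame: the origin (TCP) lies midway between the tips of the shut fingers; the grasp point (between the pads) lies 19 mm behind it (arm.hold_point_z is the distance from the TCP to the grasp point, in m); z points along the fingers, y is the line along which they close (so a half turn about z gives the same grasp; the last joint's range is limited). The gripper opens to 87 mm and grips with 3 to 60 N. Pads are 19 mm wide; open, the fingers measure 117 mm over their backs; the gripper's body (75 mm by 190 mm) begins 51 mm behind the grasp point.
Start: joints at [-1.35, 0.333, 0.04, 1.465, -0.013, 1.343, -0.059], TCP at [0.204, 0.617, 0.223] pointing down, gripper open.
Joint ranges: [-2.58, 2.58], [-0.38, 2.09], [-1.3, 1.39], [0.25, 2.4], [-1.5, 4.64], [0.08, 2.09], [-2.65, 2.65]. Speed limits (rad/s): [2.22, 2.22, 2.79, 2.79, 3.14, 3.14, 3.14].

### API

Orientations are given as a unit quaternion [w, x, y, z].
In Python, from plant import arm, eyes, finder gives the robot as it stands.
- The arm moves only by the tool drive_tool, never from a script. Its argument "commands" is a list of rows, each a list of 2 entries, a list of its own where there are three numbers: the shift along the tool's x, y, z in cm, then the turn, a rotation vector about the tool's x, y, z in rad. A call has 1 to 12 rows; each row is the pose to reach, as a shift and turn from the pose commanded when the call began, along the tool's axes at that moment; what a row does not reach only later rows make up. A row lasts 1/12 s, in which the tool goes at most 41.7 mm and 7.16 degrees, less where a joint would pass 70% of its speed; a pose out of reach is approached as far as the arm can. A call with a gripper value outside its range is refused whole. "grip" is the finger opening in cm, from 0 to 8.7, set as the call begins (left out, the last holds). The fingers move at their own pace and stop on an object; the grip force is fixed at half the most. Time passes only in rows, so rows that repeat a pose let the fingers close. It gives the time, the measured TCP pose, the force, the opening and the grip force at its end, in the units of the state.
- arm.state(): the state, without advancing time (a new reading comes with each control period).
- eyes.grab_frame(name): name is "scene" or "top"; returns a dict with "color" (420x560x3 uint8, red, green, blue), "z_map" (420x560 float32, m along the optical axis (not along the pixel's ray), 0 where there is no reading), "camera_matrix" (3x3 intrinsics, pixels), "distortion" ([k1, k2, p1, p2, k3] as OpenCV has them; the pictures are not rectified), "eye" and "orientation" of the camera in the world. Camera axes: x right, y up, looking along -z (the intrinsics and any distortion apply to the point x, -y, -z); pixel columns grow to the right and rows downward; lengths in m; the calibration is good to about 2 mm. A picture is of the moment at which its call begins.
- arm.hand_in(): hands the job in; it is judged then, once.
Trained networks look in a picture, given as the dict that the camera call returned (one of the last four; its "shot" number tells which), for a name from the list of things; names that differ only in an ending like _2 or _b are one class to them, and where a whole thing is asked for, a point or a joint stands for the part that bears it (a point fixed in the world has none). Each returns a list of dicts, best first, with "confidence" (0 to 1); they miss things now and then, are a little off and sometimes report something else, mostly with a low value. They report only what shows in the picture. A call takes as long as a camera call.
- finder.find_in(picture, label): "centre" ([x, y, z] in m, in the coordinates of the camera as it stood for that picture, good to about 4 mm: the middle of the surface that is visible of it).
- finder.masks_of(picture, label): "pixels" (420x560 bool, what is visible of it).
The state is a dict: "time": time; "joint_positions": joint angles; "qd": joint speeds; "joint_efforts": joint torques, N m; "tcp_pos": TCP position; "tool_rot": TCP orientation; "contact_force": force on the tool from outside, world axes, zero at the start; "ft_torque": the same for the moment, N m; "width": opening from 0.0 (shut) to 1.0 (fully open); "grip_force": force on a finger pad.
Only numpy, scipy, OpenCV 4.12 (cv2) and the standard library are available. Lean on these libraries where they do the work, as an engineer would, in place of code of your own. Each camera call takes 0.05 s, during which the arm holds its last target. There are 200 camera calls.

### The job

Load the four plywood sanding sleds for the next pass: lay each of the four loose hardwood blanks in the sled whose nest is cut to its outline, down flat on the nest's floor. The mallet was put down with the end of its handle on the narrow end of the wedge-shaped blank: draw that blank out from under it lengthways along the bench, leaving the mallet lying where it is.

Things in the scene. Friction and masses are not known exactly. Their poses are not given: they have to be found in the camera images.
- back_blank_center (a point): Brush back: flat blank with fully rounded ends (oval bar), 52 wide x 150 long x 18 high mm, lying free (not the shorter one in the toggle clamp, whose red lever stands 120 mm high and ends at x 0.535, y 0.115); origin at its centre, half-way up; y along its length, z up. Hardwood, under 0.13 kg, symmetrical end for end.
- slim_blank_center (a point): Slim grip blank: narrow bar with rounded ends, 29 wide (25 at one end) x 185 long x 22 high mm; origin at its centre, half-way up; y along its length, z up. Hardwood, under 0.13 kg, may go either way round.
- block_blank_center (a point): Block blank: short stout block with small corner radii, 46 wide x 82 long x 30 high mm; origin at its centre, half-way up; y along its length, z up. Hardwood, under 0.13 kg, symmetrical end for end.
- wedge_blank_center (a point): Wedge blank: flat, tapered in plan with round corners, 57 wide at the wide end (+y), 40 at the narrow end, 49 midway, 110 long, 16 high mm; origin at its centre, half-way up; y along its length, z up. Hardwood, under 0.13 kg, it starts flat, in line with the mallet (within 0.08 rad), wide end away from the mallet; the handle's end rests on the last 23 to 37 mm of its narrow end with about 1 N.
- sled_back_pocket (a point): Sled with the oval nest for the brush back, board 86 x 184 mm. Origin mid-nest on its floor (6.5 mm over the bench); y along the nest, z up. Fixed; lip 8 mm above the floor, clear of the blank by 3.5 mm at the floor, bevelled to 8 mm at the top, so it slides home; lip open at the long sides over the middle 60 mm for fingers.
- sled_slim_pocket (a point): Sled with the long narrow nest for the slim grip blank, board 63 x 219 mm. Origin mid-nest on its floor (6.5 mm over the bench); y along the nest, z up. Fixed; lip 8 mm above the floor, clear of the blank by 3.5 mm at the floor, bevelled to 8 mm at the top, so it slides home; lip open at the long sides over the middle 60 mm for fingers.
- sled_block_pocket (a point): Sled with the short rectangular nest for the block blank, board 80 x 116 mm. Origin mid-nest on its floor (6.5 mm over the bench); y along the nest, z up. Fixed; lip 8 mm above the floor, clear of the blank by 3.5 mm at the floor, bevelled to 8 mm at the top, so it slides home; lip open at the long sides over the middle 44 mm for fingers.
- sled_wedge_pocket (a point): Sled with the tapered nest for the wedge blank, board 91 x 144 mm; wide end at +y, the blank fits only that way round. Origin mid-nest on its floor (6.5 mm over the bench); y along the nest, z up. Fixed; lip 8 mm above the floor, clear of the blank by 3.5 mm at the floor, bevelled to 8 mm at the top, so it slides home; lip open at the long sides for fingers from y = -24 to +36 mm.
- mallet_end (a point): Beech mallet (loose, 0.42 kg), 279 mm long: head 71 x 109 x 48 mm on the bench, handle 24 mm thick, pointing to the robot's right, its end on the wedge blank (top 37 mm above the bench). The point is the handle's free end, on its axis; x points to the head. Not to be moved. To its right hangs a switch box: keep clear of x above 0.72, y -0.20 to -0.08, 0.15 to 0.33 high.

How it is judged:
By the outcome, as a careful person would: the job done as asked, in the order asked, and still so for the second after the job is handed in, with the robot touching nothing.
It also fails if it takes over 131 s, if anything falls off the work surface, if the arm or the gripper's body presses on something with over 40 N, if the wrist force passes 120 N, or if a joint passes its speed limit or range.

## Working session

There is one attempt and no reset: what is moved stays moved. The work goes in short steps, Python scripts to look and compute and a tool call to move; the robot and the scene stay as the last step left them, time stands still between calls to the robot, and variables do not carry over. Pictures are saved under pics/ and viewed, at most 14 in all, crops included, and the job is handed in when it is done.

Besides the shell and the picture viewer there is one more tool, called after "Request:" by a JSON object that holds its "name" and its "arguments". drive_tool: Moves the arm, as the interface text tells. Its arguments: {"type":"object","properties":{"commands":{"type":"array"},"grip":{"type":"number"}},"required":["commands"]}

```bash
ls; mkdir -p pics
cat > h.py <<'E'
import numpy as np, cv2
from scipy.spatial.transform import Rotation as R
from plant import arm, eyes, finder
def Rq(q): return R.from_quat([q[1],q[2],q[3],q[0]]).as_matrix()
def cloud(p):
    K,D=np.array(p["camera_matrix"],float),np.array(p["distortion"],float)
    h,w=p["z_map"].shape
    u,v=np.meshgrid(np.arange(w),np.arange(h))
    n=cv2.undistortPoints(np.stack([u,v],-1).reshape(-1,1,2).astype(np.float32),K,D).reshape(h,w,2)
    z=p["z_map"]
    c=np.stack([n[...,0]*z,-n[...,1]*z,-z],-1)
    W=c@Rq(p["orientation"]).T+np.array(p["eye"])
    W[z<=0]=np.nan
    return W
def grab(n):
    p=eyes.grab_frame(n); return p,cloud(p)
def cam2w(p,c): return Rq(p["orientation"])@np.array(c)+np.array(p["eye"])
E
cat > look.py <<'E'
from h import *
names="back_blank_center slim_blank_center block_blank_center wedge_blank_center sled_back_pocket sled_slim_pocket sled_block_pocket sled_wedge_pocket mallet_end".split()
for cam in ("top","scene"):
    p,W=grab(cam); cv2.imwrite(f"pics/{cam}0.png",p["color"][...,::-1])
    np.savez(f"pics/{cam}0.npz",W=W,color=p["color"])
    print(cam,np.round(p["eye"],3))
    for n in names:
        try:f=finder.find_in(p,n)
        except Exception as e: print(n,e);continue
        m=finder.masks_of(p,n)
        print(n,[(round(d["confidence"],2),np.round(cam2w(p,d["centre"]),3).tolist()) for d in f[:3]])
        for d in m[:2]:
            M=d["pixels"].astype(bool);w=W[M];w=w[~np.isnan(w[:,0])]
            if len(w)<10: continue
            zt=np.percentile(w[:,2],90); 
            r=cv2.minAreaRect(w[:,:2].astype(np.float32)*1000)
            v,u=np.nonzero(M)
            print("   mask",round(d["confidence"],2),M.sum(),"px",int(u.mean()),int(v.mean()),"z50/90",np.round(np.percentile(w[:,2],[50,90]),4),"rect",np.round(r[0],1),np.round(r[1],1),round(r[2],1))
print(arm.state())
E
python3 look.py
```

```text
pics
top [ 0.44  -0.004  1.388]
back_blank_center [(0.57, [0.592, 0.372, 0.016]), (0.29, [0.511, -0.357, 0.006])]
   mask 0.8 955 px 141 193 z50/90 [0.0173 0.0212] rect [594.3 375.5] [ 58.  147.1] 85.3
slim_blank_center [(0.82, [0.586, 0.29, 0.021])]
   mask 0.87 671 px 170 195 z50/90 [0.0212 0.0249] rect [596.9 292.2] [183.7  29.9] 5.6
block_blank_center [(0.94, [0.605, 0.209, 0.026])]
   mask 0.81 520 px 198 190 z50/90 [0.0294 0.0329] rect [606.8 215.9] [81.5 53.7] 5.2
wedge_blank_center [(0.69, [0.685, 0.059, 0.015])]
   mask 0.67 584 px 254 164 z50/90 [0.0156 0.0188] rect [690.1  67. ] [106.7  55.1] 69.7
   mask 0.66 701 px 170 196 z50/90 [0.0209 0.0249] rect [594.5 293.5] [182.   36.6] 4.2
sled_back_pocket [(0.96, [0.466, -0.258, 0.007])]
   mask 0.6 2019 px 365 246 z50/90 [0.0077 0.015 ] rect [ 466.8 -257.2] [183.2  90. ] 2.3
sled_slim_pocket [(0.62, [0.508, -0.356, 0.004])]
   mask 0.93 1755 px 400 231 z50/90 [0.0079 0.0152] rect [ 509.4 -356.4] [218.2  66.2] 2.5
sled_block_pocket [(0.78, [0.454, -0.148, 0.001]), (0.35, [0.591, 0.37, 0.019])]
   mask 0.92 1200 px 325 249 z50/9
[... 2011 characters left out ...]
7,  0.3332147 ,  0.03994516,  1.46536461, -0.01341285,
        1.34334423, -0.05848206]), 'qd': array([ 2.38858242e-04, -7.52600280e-04, -5.39525466e-04,  1.15721437e-03,
        4.70720351e-05, -9.36697941e-05,  8.22839734e-05]), 'joint_efforts': array([-6.44863303e-04, -6.56098866e+01,  1.33254647e+00, -4.04059660e+01,
       -5.98956202e-02,  3.50907049e-02,  3.33106811e-05]), 'tcp_pos': array([0.20438285, 0.61700278, 0.22255434]), 'tool_rot': array([-5.71023617e-06,  1.59258193e-01,  9.87236966e-01, -3.18610591e-05]), 'contact_force': array([ 0.94931627,  0.46703058, -0.20801764]), 'ft_torque': array([-0.00043953,  0.01649482,  0.02839309]), 'grip_force': 0.0, 'width': 1.001539449205778}
```

View images.

Run:
```python
import cv2
i=cv2.imread("pics/top0.png");c=i[110:320,100:440];cv2.imwrite("pics/topc.png",cv2.resize(c,None,fx=2.35,fy=2.35,interpolation=cv2.INTER_CUBIC))
```

```text
(no output)
```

View pics/topc.png

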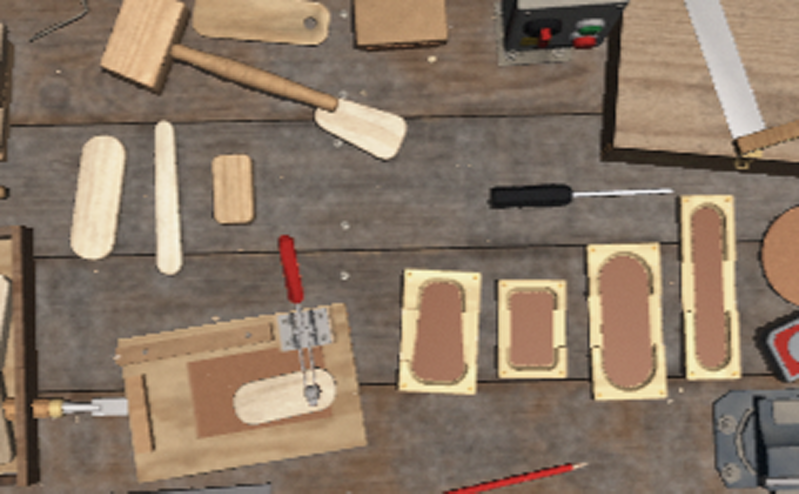

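View pics/scene0.png

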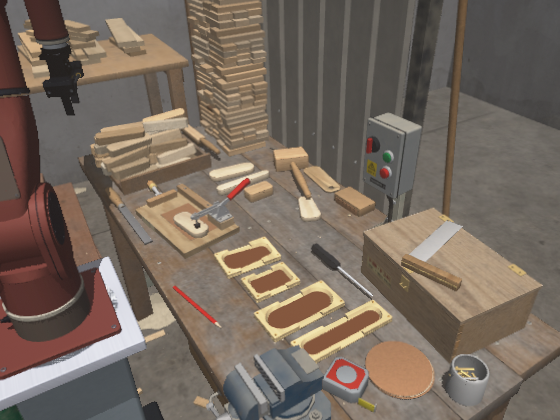

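The top view shows the oval, slim and block blanks left of centre, the mallet handle on the wedge at crop (345,105), and the four sleds at crop x 400–740. The wedge sled is leftmost, its wide end nearer the robot. The scene view agrees. Next I'll fit precise poses.

```bash
cat > fit.py <<'E'
from h import *
def plane(p,u,v,z):
    K,D=np.array(p["camera_matrix"],float),np.array(p["distortion"],float)
    n=cv2.undistortPoints(np.stack([u,v],-1).reshape(-1,1,2).astype(np.float32),K,D).reshape(-1,2)
    d=np.c_[n[:,0],-n[:,1],-np.ones(len(n))]@Rq(p["orientation"]).T
    e=np.array(p["eye"]); return (e+d*((z-e[2])/d[:,2])[:,None])[:,:2]
def report(tag,P):
    c=P.mean(0); w,V=np.linalg.eigh(np.cov(P.T)); a=V[:,1]; a=a*np.sign(a[0])
    b=np.array([-a[1],a[0]]); s=(P-c)@a; t=(P-c)@b
    lo,hi=np.percentile(s,[.5,99.5]);l2,h2=np.percentile(t,[.5,99.5])
    mid=c+a*(lo+hi)/2+b*(l2+h2)/2
    wid=[np.ptp(t[(s>q-6)&(s<q+6)]) if ((s>q-6)&(s<q+6)).any() else 0 for q in (lo+15,0,hi-15)] if 0 else [np.ptp(np.percentile(t[abs(s-q)<.006],[1,99])) for q in (lo+.015,0,hi-.015)]
    print(tag,"cen",np.round(c*1e3,1),"mid",np.round(mid*1e3,1),"len",round((hi-lo)*1e3,1),"wid -/0/+",np.round(np.array(wid)*1e3,1),"ang",round(np.arctan2(a[1],a[0]),3))
B=dict(back=.018,slim=.022,block=.030,wedge=.016)
if __name__=="__main__":
  for cam in ("top","scene"):
    p,W=grab(cam); hsv=cv2.cvtColor(p["color"],cv2.COLOR_RGB2HSV); zs=cv2.medianBlur(np.nan_to_num(W[...,2]).astype(np.float32),3)
    for n,h in B.items():
        m=finder.masks_of(p,n+"_blank_center")
        if m:
            M=m[0]["pixels"].astype(bool)&(zs>h-.004)&(zs<h+.008)
            M=cv2.morphologyEx(M.astype(np.uint8),cv2.MORPH_OPEN,np.ones((3,3)))
            k,L,st,_=cv2.connectedComponentsWithStats(M); M=L==1+np.argmax(st[1:,4])
            v,u=np.nonzero(M); report(cam+" "+n,plane(p,u,v,h))
        m=finder.masks_of(p,f"sled_{n}_pocket")
        if m:
            M=m[0]["pixels"].astype(bool); v,u=np.nonzero(M)
            report(cam+"   board "+n,plane(p,u,v,.0145))
            g=p["color"].astype(int); br=M&(g[...,2]<115)&(g[...,0]-g[...,2]>25)
            if n=="back" and cam=="top": print("  rgb mid",g[int(v.mean()),int(u.mean())])
            br=cv2.morphologyEx(br.astype(np.uint8),cv2.MORPH_OPEN,np.ones((3,3)))
            k,L,st,_=cv2.connectedComponentsWithStats(br); br=L==1+np.argmax(st[1:,4])
            v,u=np.nonzero(br); report(cam+"   floor "+n,plane(p,u,v,.0065))
    m=finder.masks_of(p,"mallet_end")
    if m:
        M=m[0]["pixels"].astype(bool); w=W[M]; w=w[(w[:,0]>.6)&(w[:,2]>.02)&(w[:,2]<.042)&(w[:,1]<.3)]
        report(cam+" handle",w[:,:2]); print(w[np.argsort(w[:,1])[:4]].round(3))
E
python3 fit.py
```

```text
top back cen [593.1 373. ] mid [593.1 372.9] len 139.5 wid -/0/+ [47.3 50.2 47.7] ang -0.075
top   board back cen [ 465.8 -256.2] mid [ 465.9 -256.3] len 181.7 wid -/0/+ [83.4 83.7 85.9] ang 0.066
  rgb mid [169 122  98]
top   floor back cen [ 464.3 -259.7] mid [ 465.  -261.1] len 151.8 wid -/0/+ [59.2 53.5 57.1] ang 0.061
top slim cen [589.  289.8] mid [595.  290.6] len 175.7 wid -/0/+ [27.7 22.5 18.7] ang 0.085
top   board slim cen [ 508.6 -354.7] mid [ 509.2 -354.6] len 216.9 wid -/0/+ [63.9 61.7 62. ] ang 0.041
top   floor slim cen [ 509.5 -359.3] mid [ 510.2 -359.9] len 194.2 wid -/0/+ [39.1 28.4 39.8] ang 0.047
top block cen [607.3 212.6] mid [607.3 212.5] len 79.2 wid -/0/+ [41.7 44.3 41.8] ang 0.104
top   board block cen [ 453.5 -145.7] mid [ 453.7 -146.4] len 113.4 wid -/0/+ [77.6 75.  78. ] ang 0.031
top   floor block cen [ 454.6 -148.5] mid [ 456.5 -149.9] len 86.4 wid -/0/+ [55.8 44.7 53.2] ang 0.022
top wedge cen [687.5  60.4] mid [688.6  66.6] len 105.2 wid -/0/+ [53.3 47.9 24.5] ang 1.263
top   board wedge cen [447.9 -37. ] mid [447.9 -38. ] len 144.6 wid -/0/+ [85.6 8
[... 701 characters left out ...]

scene   board block cen [ 449.6 -155.5] mid [ 451.3 -153. ] len 121.3 wid -/0/+ [87.4 79.3 86.7] ang 0.102
scene   floor block cen [ 452.2 -144.9] mid [ 452.9 -145.2] len 87.7 wid -/0/+ [48.3 49.9 48.8] ang 0.014
scene wedge cen [685.8  57.8] mid [688.1  62.4] len 108.1 wid -/0/+ [52.5 48.5 38.3] ang 1.209
scene   board wedge cen [442.2 -47.9] mid [443.8 -45.3] len 145.9 wid -/0/+ [100.7  91.1 102.2] ang -0.004
scene   floor wedge cen [441.8 -35.5] mid [445.7 -35.8] len 114.8 wid -/0/+ [54.2 53.5 41.5] ang -0.035
scene handle cen [750.3 215.1] mid [741.8 195.8] len 218.0 wid -/0/+ [15.2 21.9 78. ] ang 1.195
[[0.706 0.09  0.028]
 [0.709 0.091 0.023]
 [0.714 0.092 0.031]
 [0.714 0.092 0.024]]
```

```bash
cat > go.py <<'E'
# usage: go.py x y z psi [x y z psi ...]  (m, rad): tool y axis = world y turned by psi
import sys
from h import *
s=arm.state(); T=Rq(s["tool_rot"]); p0=np.array(s["tcp_pos"])
print("t",round(s["time"],2),"tcp",p0.round(4),"psi",round(np.arctan2(-T[0,1],T[1,1]),3),"q",np.round(s["joint_positions"],2),"w",round(s["width"]*8.7,2),"F",np.round(s["contact_force"],1))
a=list(map(float,sys.argv[1:]))
for i in range(0,len(a),4):
    x,y,z,ps=a[i:i+4]
    G=R.from_euler("z",ps).as_matrix()@np.diag([-1.,1,-1])
    print("shift cm",np.round(T.T@(np.array([x,y,z])-p0)*100,2).tolist(),"turn",np.round(R.from_matrix(T.T@G).as_rotvec(),3).tolist())
E
python3 go.py .593 .3715 .12 -.07 .593 .3715 .003 -.07
```

```text
t 2.9 tcp [0.2043 0.617  0.2225] psi -0.32 q [-1.35  0.33  0.04  1.47 -0.01  1.34 -0.06] w 8.67 F [-1.3 -0.6  0.1]
shift cm [-44.62, -11.09, 10.25] turn [-0.0, -0.0, -0.25]
shift cm [-44.62, -11.09, 21.95] turn [-0.0, -0.0, -0.25]
```

Run:
```python
import numpy as np
A=np.concatenate([np.load(f"pics/{c}0.npz")["W"].reshape(-1,3) for c in("top","scene")]);A=A[~np.isnan(A[:,0])]
for x in np.arange(.15,.9,.1):
    print(round(x,2),[ (round(float(np.percentile(q[:,2],98)),2) if len(q:=A[(abs(A[:,0]-x)<.05)&(abs(A[:,1]-y)<.05)&(A[:,2]<.4)])>5 else None) for y in np.arange(.7,-.5,-.1)])
```

```text
0.15 [0.01, 0.4, 0.34, -0.02, -0.72, 0.0, 0.01, 0.01, 0.01, 0.0, -0.73, 0.06]
0.25 [0.34, 0.39, 0.33, 0.05, 0.02, 0.02, 0.02, 0.01, 0.01, 0.01, 0.0, 0.11]
0.35 [0.09, 0.15, 0.14, 0.05, 0.04, 0.04, 0.08, 0.02, 0.02, 0.02, 0.02, 0.11]
0.45 [0.1, 0.15, 0.12, 0.05, 0.04, 0.04, 0.09, 0.02, 0.02, 0.02, 0.02, 0.04]
0.55 [0.1, 0.15, 0.11, 0.04, 0.03, 0.03, 0.11, 0.02, 0.02, 0.02, 0.02, 0.02]
0.65 [0.38, 0.39, 0.39, 0.02, 0.03, 0.03, 0.02, 0.02, 0.02, 0.13, 0.13, 0.15]
0.75 [None, None, 0.39, 0.05, 0.05, 0.04, 0.04, 0.03, 0.33, 0.33, 0.13, 0.13]
0.85 [None, None, 0.01, 0.01, 0.05, 0.01, 0.03, 0.03, 0.33, 0.33, 0.13, 0.13]
```

Run:
```python
import numpy as np
for c in("top","scene"):
    A=np.load(f"pics/{c}0.npz")["W"].reshape(-1,3);A=A[~np.isnan(A[:,0])]
    for x in np.arange(.5,.72,.03):
        print(c,round(x,2),[ (round(float(np.percentile(q[:,2],95)),2),round(len(q))) if len(q:=A[(abs(A[:,0]-x)<.015)&(abs(A[:,1]-y)<.01)&(A[:,2]<.9)])>2 else None for y in np.arange(.42,.54,.02)])
```

```text
top 0.5 [(0.0, 79), (0.05, 146), (0.05, 39), (0.04, 79), (0.07, 152), (0.09, 105), (0.12, 105)]
top 0.53 [(0.0, 71), (0.05, 108), (0.05, 78), (0.04, 66), (0.07, 122), (0.07, 75), (0.13, 72)]
top 0.56 [(0.0, 73), (0.0, 73), (0.05, 83), (0.04, 70), (0.04, 65), (0.04, 63), (0.04, 60)]
top 0.59 [(0.0, 78), (0.0, 74), (0.0, 80), (0.04, 97), (0.04, 86), (0.04, 82), (0.04, 82)]
top 0.62 [(0.0, 73), (0.01, 73), (0.0, 73), (0.4, 90), (0.41, 115), (0.41, 106), (0.41, 97)]
top 0.65 [(0.0, 76), (0.0, 76), (0.0, 74), (0.54, 959), (0.51, 653), (0.47, 312), (0.42, 225)]
top 0.68 [(0.0, 71), (0.0, 72), (0.0, 74), (0.54, 1247), (0.51, 254), None, None]
top 0.71 [(0.0, 74), (0.0, 75), (0.0, 72), (0.53, 1349), (0.53, 233), None, None]
scene 0.5 [(0.0, 25), (0.05, 121), (0.05, 38), None, (0.07, 81), (0.09, 59), (0.14, 54)]
scene 0.53 [(0.0, 17), (0.05, 95), (0.05, 64), (0.04, 4), (0.06, 26), (0.06, 27), (0.13, 30)]
scene 0.56 [None, (0.04, 42), (0.05, 41), (0.04, 10), (0.04, 7), None, (0.04, 3)]
scene 0.59 [(0.0, 4), (0.0, 21), (0.0, 23), (0.04, 53), (0.04, 41), (0.04, 39), (0.04, 40)]
scene 0.62 [(0.0, 6), (0.0, 24), (0.0, 27), (0.41, 46), (0.41, 80), (0.41, 69), (0.41, 58)]
scene 0.65 [(0.0, 8), (0.0, 22), (0.24, 28), (0.47, 761), (0.47, 669), (0.48, 320), (0.48, 315)]
scene 0.68 [(0.0, 24), (0.0, 25), (0.0, 20), (0.47, 836), (0.48, 488), None, None]
scene 0.71 [(0.0, 21), (0.0, 26), (0.0, 25), (0.47, 750), (0.47, 571), (0.46, 6), None]
```

```bash
python3 go.py .38 .42 .22 -.07 .577 .3605 .22 -.07 .577 .3605 .06 -.07  .577 .3605 .004 -.07
```

```text
t 2.9 tcp [0.2043 0.617  0.2225] psi -0.32 q [-1.35  0.33  0.04  1.47 -0.01  1.34 -0.06] w 8.67 F [-1.3 -0.6  0.1]
shift cm [-22.87, -13.18, 0.25] turn [-0.0, -0.0, -0.25]
shift cm [-43.44, -12.63, 0.25] turn [-0.0, -0.0, -0.25]
shift cm [-43.44, -12.63, 16.25] turn [-0.0, -0.0, -0.25]
shift cm [-43.44, -12.63, 21.85] turn [-0.0, -0.0, -0.25]
```

Request:
{"name": "drive_tool", "arguments": {"commands": [[[-22.87,-13.18,0.25],[0,0,-0.25]],[[-22.87,-13.18,0.25],[0,0,-0.25]],[[-22.87,-13.18,0.25],[0,0,-0.25]],[[-22.87,-13.18,0.25],[0,0,-0.25]],[[-22.87,-13.18,0.25],[0,0,-0.25]],[[-22.87,-13.18,0.25],[0,0,-0.25]],[[-22.87,-13.18,0.25],[0,0,-0.25]],[[-43.44,-12.63,0.25],[0,0,-0.25]],[[-43.44,-12.63,0.25],[0,0,-0.25]],[[-43.44,-12.63,0.25],[0,0,-0.25]],[[-43.44,-12.63,0.25],[0,0,-0.25]],[[-43.44,-12.63,0.25],[0,0,-0.25]]], "grip": 8.7}}

```text
time: 3.9
tcp_pos: [0.5791, 0.3594, 0.2203]
tool_rot: [0.0, 0.035, 0.999, 0.0]
contact_force: [0.3, 0.9, 0.0]
width: 1.002
grip_force: 0.0
```

```bash
python3 go.py  .577 .3605 .06 -.07  .577 .3605 .004 -.07
```

```text
t 3.9 tcp [0.5791 0.3594 0.2203] psi -0.07 q [-0.81  0.4   0.25  1.39 -0.1   1.36  0.95] w 8.72 F [0.3 0.9 0. ]
shift cm [0.23, 0.09, 16.02] turn [0.0, 0.001, 0.0]
shift cm [0.23, 0.09, 21.62] turn [0.0, 0.001, 0.0]
```

Request:
{"name": "drive_tool", "arguments": {"commands": [[[0,0,16],[0,0,0]],[[0,0,16],[0,0,0]],[[0,0,16],[0,0,0]],[[0,0,16],[0,0,0]],[[0,0,16],[0,0,0]],[[0,0,18],[0,0,0]],[[0,0,20],[0,0,0]],[[0,0,21.6],[0,0,0]],[[0,0,21.6],[0,0,0]],[[0,0,21.6],[0,0,0]]]}}

```text
time: 4.73
tcp_pos: [0.5774, 0.3609, 0.0055]
tool_rot: [0.0, 0.035, 0.999, 0.0]
contact_force: [0.4, -0.4, 0.2]
width: 1.001
grip_force: 0.0
```

Request:
{"name": "drive_tool", "arguments": {"commands": [[[0,0,0],[0,0,0]],[[0,0,0],[0,0,0]],[[0,0,0],[0,0,0]],[[0,0,0],[0,0,0]],[[0,0,0],[0,0,0]],[[0,0,0],[0,0,0]],[[0,0,0],[0,0,0]],[[0,0,0],[0,0,0]]], "grip": 4.0}}

```text
time: 5.4
tcp_pos: [0.5771, 0.3607, 0.0044]
tool_rot: [0.0, 0.035, 0.999, 0.0]
contact_force: [-0.7, -0.3, 3.3]
width: 0.591
grip_force: 29.7
```

```bash
python3 - <<'E'
from fit import *
for cam in ("top","scene"):
    p,W=grab(cam);cv2.imwrite(f"pics/{cam}1.png",p["color"][...,::-1])
    m=finder.masks_of(p,"back_blank_center")
    for d in m[:2]:
        v,u=np.nonzero(d["pixels"]); print(cam,d["confidence"]); report("back",plane(p,u,v,.018))
E
python3 go.py .577 .3605 .2 -.07
```

```text
top 0.88
t 5.5 tcp [0.5771 0.3608 0.0044] psi -0.07 q [-0.78  0.58  0.22  1.6  -0.14  0.98  0.98] w 5.1 F [-1.1  0.3  3.5]
shift cm [0.0, -0.02, -19.56] turn [0.0, 0.0, 0.0]Traceback (most recent call last):
  File "<stdin>", line 6, in <module>
  File "fit.py", line 12, in report
    wid=[np.ptp(t[(s>q-6)&(s<q+6)]) if ((s>q-6)&(s<q+6)).any() else 0 for q in (lo+15,0,hi-15)] if 0 else [np.ptp(np.percentile(t[abs(s-q)<.006],[1,99])) for q in (lo+.015,0,hi-.015)]
                                                                                                                  ~~~~~~~~~~~~~^^^^^^^^^^^^^^^^^^^^^^^^^
    return _quantile_unchecked(
        a, q, axis, out, overwrite_input, method, keepdims, weights)
    return _ureduce(a,
                    func=_quantile_ureduce_func,
    ...<5 lines>...
                    overwrite_input=overwrite_input,
                    method=method)
    r = func(a, **kwargs)
    result = _quantile(arr,
                       quantiles=q,
    ...<2 lines>...
                       out=out,
                       weights=wgt)
    slices_having_nans = np.isnan(arr[-1, ...])
                                  ~~~^^^^^^^^^
IndexError: index -1 is out of bounds for axis 0 with size 0
```

Request:
{"name": "drive_tool", "arguments": {"commands": [[[0,0,-2],[0,0,0]],[[0,0,-4],[0,0,0]],[[0,0,-8],[0,0,0]],[[0,0,-12],[0,0,0]],[[0,0,-16],[0,0,0]],[[0,0,-19.6],[0,0,0]],[[0,0,-19.6],[0,0,0]]]}}

```text
time: 6.08
tcp_pos: [0.58, 0.3618, 0.2087]
tool_rot: [0.004, 0.035, 0.999, 0.003]
contact_force: [0.5, 0.2, 0.5]
width: 0.587
grip_force: 29.7
```

```bash
python3 go.py .513 .05 .2 -.004 .4495 -.2588 .2 .062  .4495 -.2588 .03 .062
python3 - <<'E'
from h import *
p,W=grab("top");cv2.imwrite(f"pics/top2.png",cv2.resize(p["color"][100:280,100:300,::-1],None,fx=3,fy=3))
for d in finder.masks_of(p,"back_blank_center")[:2]:
    M=d["pixels"].astype(bool); w=W[M]; w=w[(w[:,2]>.17)&(w[:,2]<.24)]; print(d["confidence"],len(w)); 
    if len(w)>20: print(np.percentile(w,[1,50,99],axis=0).round(3))
E
```

```text
t 6.08 tcp [0.58   0.3618 0.2087] psi -0.07 q [-0.81  0.4   0.25  1.41 -0.1   1.33  0.95] w 5.11 F [0.5 0.2 0.5]
shift cm [4.5, -31.58, 0.61] turn [0.007, 0.009, -0.066]
shift cm [8.66, -62.83, 0.35] turn [0.006, 0.009, -0.132]
shift cm [8.8, -62.95, 17.35] turn [0.006, 0.009, -0.132]
0.64 526
[[0.523 0.335 0.208]
 [0.636 0.359 0.222]
 [0.67  0.386 0.227]]
```

View pics/top2.png

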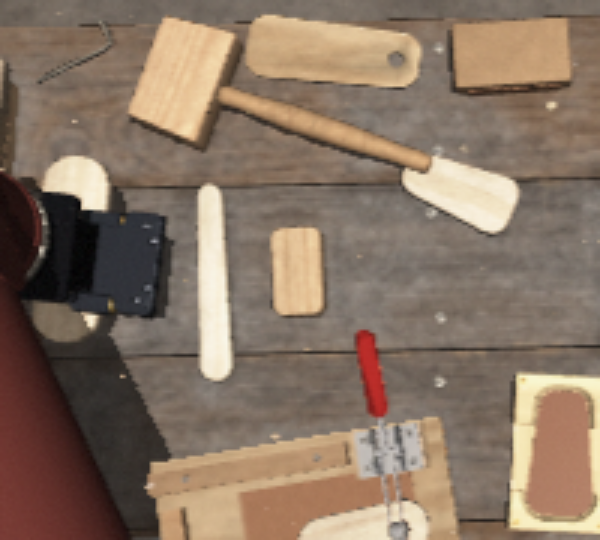

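Blank held level in the gripper, at crop (75,190)–(75,330). Now I'll compute shifts from the commanded pose.

```bash
cat > rel.py <<'E'
# rel.py x y z psi (commanded start)  then targets: shift (cm) and turn about tool z
import sys
from scipy.spatial.transform import Rotation as R
import numpy as np
a=np.array(list(map(float,sys.argv[1:]))).reshape(-1,4)
T=R.from_euler("z",a[0,3]).as_matrix()@np.diag([-1.,1,-1])
for b in a[1:]: print(np.round(T.T@(b[:3]-a[0,:3])*100,2).tolist(), "turn z",round(a[0,3]-b[3],3))
E
python3 rel.py .577 .3605 .2 -.07  .513 .05 .2 -.004 .4485 -.2588 .2 .062; python3 rel.py .4485 -.2588 .2 .062 .4485 -.2588 .04 .062 .4485 -.2588 .0115 .062
```

```text
[4.21, -31.42, 0.0] turn z -0.066
[8.49, -62.68, 0.0] turn z -0.132
[0.0, 0.0, 16.0] turn z 0.0
[0.0, 0.0, 18.85] turn z 0.0
```

Request:
{"name": "drive_tool", "arguments": {"commands": [[[0.5,-3.5,0],[0,0,-0.01]],[[1,-7,0],[0,0,-0.02]],[[1.4,-10.5,0],[0,0,-0.03]],[[1.9,-14,0],[0,0,-0.04]],[[2.3,-17.5,0],[0,0,-0.05]],[[2.8,-21,0],[0,0,-0.06]],[[3.3,-24.5,0],[0,0,-0.07]],[[3.8,-28,0],[0,0,-0.08]],[[4.2,-31.4,0],[0,0,-0.09]],[[4.2,-31.4,0],[0,0,-0.1]],[[4.2,-31.4,0],[0,0,-0.132]],[[4.2,-31.4,0],[0,0,-0.132]]]}}

```text
time: 7.18
tcp_pos: [0.5122, 0.0496, 0.1985]
tool_rot: [-0.001, -0.031, 1.0, -0.0]
contact_force: [-0.6, 0.5, -1.3]
width: 0.588
grip_force: 29.7
```

```bash
python3 go.py .4485 -.2588 .2 .062; python3 -c "
import numpy as np
# commanded after call 1
c,s=np.cos(-.07),np.sin(-.07);x=np.array([-c,-s]);y=np.array([-s,c]);print(np.array([.577,.3605])+.042*x-.314*y)"
```

```text
t 7.18 tcp [0.5122 0.0496 0.1985] psi 0.062 q [-0.55  0.07  0.39  1.84 -0.03  1.24  1.48] w 5.12 F [-0.6  0.5 -1.3]
shift cm [8.28, -30.38, -0.12] turn [-0.001, -0.003, 0.0]
[0.5131408  0.05020659]
```

Request:
{"name": "drive_tool", "arguments": {"commands": [[[0.9,-3.4,0],[0,0,0]],[[1.9,-6.8,0],[0,0,0]],[[2.8,-10.2,0],[0,0,0]],[[3.7,-13.6,0],[0,0,0]],[[4.7,-17,0],[0,0,0]],[[5.6,-20.4,0],[0,0,0]],[[6.5,-23.8,0],[0,0,0]],[[7.5,-27.2,0],[0,0,0]],[[8.36,-30.44,0],[0,0,0]],[[8.36,-30.44,0],[0,0,0]],[[8.36,-30.44,0],[0,0,0]]]}}

```text
time: 8.1
tcp_pos: [0.4475, -0.2602, 0.199]
tool_rot: [-0.001, -0.029, 1.0, -0.0]
contact_force: [0.3, 1.4, -1.3]
width: 0.59
grip_force: 29.7
```

Request:
{"name": "drive_tool", "arguments": {"commands": [[[0,0,3.5],[0,0,0]],[[0,0,7],[0,0,0]],[[0,0,10.5],[0,0,0]],[[0,0,13.5],[0,0,0]],[[0,0,15],[0,0,0]],[[0,0,16],[0,0,0]],[[0,0,16],[0,0,0]],[[0,0,16],[0,0,0]]]}}

```text
time: 8.77
tcp_pos: [0.4489, -0.2582, 0.0401]
tool_rot: [-0.0, -0.031, 1.0, 0.0]
contact_force: [-0.8, 0.2, -0.4]
width: 0.585
grip_force: 29.7
```

```bash
python3 go.py .4485 -.2588 .2 .062
python3 - <<'E'
from h import *
p,W=grab("top");a=p["color"][200:300,300:440,::-1]
p2,W2=grab("scene");b=p2["color"][240:390,200:380,::-1]
cv2.imwrite("pics/p3.png",np.hstack([cv2.resize(a,(400,400*100//140*1)),cv2.resize(b,(343,285))]))
for d in finder.masks_of(p,"back_blank_center")[:2]:
    M=d["pixels"].astype(bool); w=W[M]; w=w[(w[:,2]>.03)&(w[:,2]<.08)]; print(d["confidence"],len(w)); 
    if len(w)>20: print(np.percentile(w,[1,50,99],axis=0).round(3))
E
```

```text
t 8.77 tcp [ 0.4489 -0.2582  0.0401] psi 0.063 q [-0.14  0.29  0.66  2.01 -0.22  0.92  2.27] w 5.09 F [-0.8  0.2 -0.4]
shift cm [0.06, -0.06, -15.99] turn [0.0, -0.001, 0.001]
0.76 395
[[ 0.433 -0.274  0.04 ]
 [ 0.508 -0.247  0.053]
 [ 0.539 -0.224  0.059]]
```

View pics/p3.png

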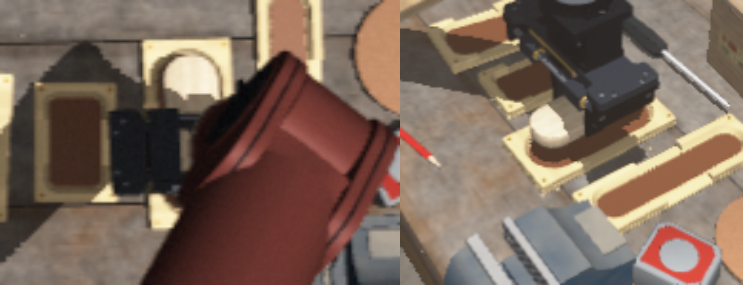

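Blank hovers over the oval nest, aligned (crop 190,75). Lower and release.

Request:
{"name": "drive_tool", "arguments": {"commands": [[[0,0,0.8],[0,0,0]],[[0,0,1.6],[0,0,0]],[[0,0,2.3],[0,0,0]],[[0,0,2.85],[0,0,0]],[[0,0,2.85],[0,0,0]],[[0,0,2.85],[0,0,0]]]}}

```text
time: 9.42
tcp_pos: [0.4483, -0.2588, 0.011]
tool_rot: [-0.0, -0.031, 1.0, 0.0]
contact_force: [0.1, 0.3, -0.7]
width: 0.587
grip_force: 29.7
```

Request:
{"name": "drive_tool", "arguments": {"commands": [[[0,0,0],[0,0,0]],[[0,0,0],[0,0,0]],[[0,0,0],[0,0,0]],[[0,0,0],[0,0,0]],[[0,0,0],[0,0,0]],[[0,0,-3.5],[0,0,0]],[[0,0,-7],[0,0,0]],[[0,0,-10.5],[0,0,0]],[[0,0,-14],[0,0,0]],[[0,0,-18.85],[0,0,0]],[[0,0,-18.85],[0,0,0]],[[0,0,-18.85],[0,0,0]]], "grip": 7.4}}

```text
time: 10.42
tcp_pos: [0.4504, -0.2595, 0.2033]
tool_rot: [0.003, -0.031, 1.0, -0.001]
contact_force: [-0.3, -0.1, -0.9]
width: 0.852
grip_force: 0.0
```

```bash
cat > chk.py <<'E'
from fit import *
import sys
n=sys.argv[1]
for cam in ("scene","top"):
    p,W=grab(cam)
    for d in finder.masks_of(p,n+"_blank_center")[:2]:
        M=d["pixels"].astype(bool); w=W[M]; w=w[~np.isnan(w[:,0])]
        print(cam,round(d["confidence"],2),"z",np.percentile(w[:,2],[10,50,90]).round(4))
        v,u=np.nonzero(M)
        try: report("  ",plane(p,u,v,np.median(w[:,2])))
        except Exception as e: print("short")
s=arm.state(); print(s["time"],s["tcp_pos"].round(4))
E
python3 chk.py back
python3 rel.py .4485 -.2588 .2 .062 .52 .02 .2 .085 ; python3 rel.py .52 .02 .2 .085 .595 .290 .2 .085
```

```text
scene 0.73 z [0.0168 0.0244 0.0265]
   cen [ 458.2 -263.2] mid [ 460.9 -262.1] len 150.2 wid -/0/+ [54.1 61.2 52.8] ang 0.141
top 0.59 z [0.0204 0.0239 0.0278]
   cen [ 488.3 -257.3] mid [ 465.4 -259.2] len 144.7 wid -/0/+ [ 5.9 13.8 47.7] ang 0.223
top 0.16 z [0.0277 0.0437 0.0503]
   cen [765.4 276.1] mid [749.6 228.7] len 273.6 wid -/0/+ [ 18.1  58.6 102.4] ang 1.257
10.6167 [ 0.4479 -0.2583  0.1986]
[-8.86, 27.38, 0.0] turn z -0.023
[-9.77, 26.27, 0.0] turn z 0.0
```

Oval blank seated (top at 24.5 mm = 6.5 + 18). Next, the slim blank.

Request:
{"name": "drive_tool", "arguments": {"commands": [[[-1.1,3.4,0],[0,0,-0.023]],[[-2.2,6.8,0],[0,0,-0.023]],[[-3.3,10.2,0],[0,0,-0.023]],[[-4.4,13.6,0],[0,0,-0.023]],[[-5.5,17,0],[0,0,-0.023]],[[-6.6,20.4,0],[0,0,-0.023]],[[-7.7,23.8,0],[0,0,-0.023]],[[-8.86,27.38,0],[0,0,-0.023]],[[-8.86,27.38,0],[0,0,-0.023]]], "grip": 5.0}}

```text
time: 11.37
tcp_pos: [0.5202, 0.0283, 0.198]
tool_rot: [-0.001, -0.047, 0.999, 0.001]
contact_force: [0.1, 0.8, -0.0]
width: 0.573
grip_force: 0.0
```

Request:
{"name": "drive_tool", "arguments": {"commands": [[[-1.3,3.4,0],[0,0,0]],[[-2.5,6.8,0],[0,0,0]],[[-3.8,10.2,0],[0,0,0]],[[-5.1,13.6,0],[0,0,0]],[[-6.3,17,0],[0,0,0]],[[-7.6,20.4,0],[0,0,0]],[[-8.8,23.8,0],[0,0,0]],[[-9.77,26.27,0],[0,0,0]],[[-9.77,26.27,0],[0,0,0]],[[-9.77,26.27,0],[0,0,0]],[[-9.77,26.27,0],[0,0,0]]]}}

```text
time: 12.28
tcp_pos: [0.5948, 0.2888, 0.1983]
tool_rot: [-0.001, -0.042, 0.999, -0.001]
contact_force: [-0.9, -0.9, 0.1]
width: 0.574
grip_force: 0.0
```

```bash
python3 go.py .595 .29 .2 .085
python3 - <<'E'
from h import *
p,W=grab("top");cv2.imwrite("pics/p4.png",cv2.resize(p["color"][130:270,120:280,::-1],None,fx=3.5,fy=3.5))
for n in ("slim","block"):
  for d in finder.masks_of(p,n+"_blank_center")[:1]:
    M=d["pixels"].astype(bool); w=W[M]; w=w[w[:,2]>.01];print(n,d["confidence"],len(w),np.percentile(w,[1,50,99],axis=0).round(3))
E
```

```text
t 12.28 tcp [0.5948 0.2888 0.1983] psi 0.084 q [-0.75  0.38  0.31  1.48 -0.11  1.31  1.22] w 5.0 F [-0.9 -0.9  0.1]
shift cm [-0.03, 0.12, -0.17] turn [-0.002, -0.002, -0.001]
slim 0.56 324 [[0.506 0.27  0.012]
 [0.547 0.286 0.022]
 [0.591 0.302 0.028]]
block 0.87 485 [[0.567 0.188 0.014]
 [0.607 0.211 0.03 ]
 [0.647 0.236 0.036]]
```

View pics/p4.png

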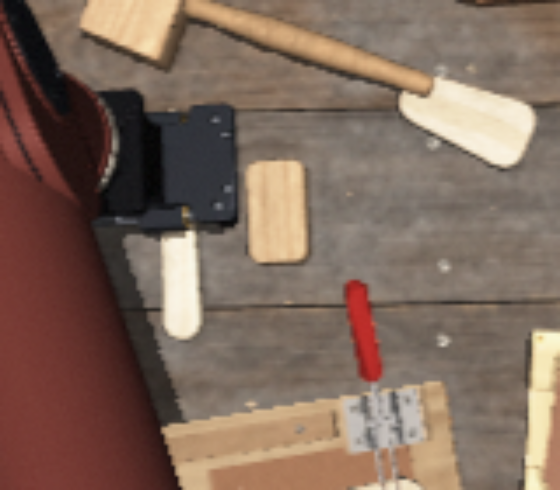

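The slim blank lies under the gripper, its near end at crop (182,335), so its centre is near x 0.596. Descend, grip and lift.

Request:
{"name": "drive_tool", "arguments": {"commands": [[[0,0,4],[0,0,0]],[[0,0,8],[0,0,0]],[[0,0,12],[0,0,0]],[[0,0,14],[0,0,0]],[[0,0,16],[0,0,0]],[[0,0,18],[0,0,0]],[[0,0,19.6],[0,0,0]],[[0,0,19.6],[0,0,0]],[[0,0,19.6],[0,0,0]]]}}

```text
time: 13.18
tcp_pos: [0.595, 0.2889, 0.0038]
tool_rot: [-0.0, -0.042, 0.999, -0.0]
contact_force: [-0.8, -0.0, 0.6]
width: 0.575
grip_force: 0.0
```

Request:
{"name": "drive_tool", "arguments": {"commands": [[[0,0,0],[0,0,0]],[[0,0,0],[0,0,0]],[[0,0,0],[0,0,0]],[[0,0,0],[0,0,0]],[[0,0,0],[0,0,0]],[[0,0,0],[0,0,0]],[[0,0,-2],[0,0,0]],[[0,0,-5],[0,0,0]],[[0,0,-9],[0,0,0]],[[0,0,-13],[0,0,0]],[[0,0,-16.6],[0,0,0]],[[0,0,-19.6],[0,0,0]]], "grip": 1.5}}

```text
time: 14.18
tcp_pos: [0.5954, 0.2901, 0.2032]
tool_rot: [0.001, -0.043, 0.999, 0.0]
contact_force: [0.5, -0.2, -0.1]
width: 0.302
grip_force: 30.0
```

```bash
python3 go.py .595 .29 .2 .085
python3 - <<'E'
from h import *
p,W=grab("top")
for n in ("slim",):
  for d in finder.masks_of(p,n+"_blank_center")[:1]:
    M=d["pixels"].astype(bool); w=W[M]; w=w[w[:,2]>.01];print(n,d["confidence"],len(w),np.percentile(w,[1,50,99],axis=0).round(3))
E
# place: nest (.5095,-.3568) ang .044
python3 rel.py .595 .29 .2 .085 .555 -.02 .2 .044;python3 rel.py .555 -.02 .2 .044 .5085 -.3568 .2 .044
```

```text
t 14.18 tcp [0.5954 0.2901 0.2032] psi 0.085 q [-0.75  0.37  0.31  1.47 -0.11  1.31  1.22] w 2.63 F [ 0.5 -0.2 -0.1]
shift cm [0.04, -0.0, 0.32] turn [0.001, 0.002, 0.0]
slim 0.92 401 [[0.505 0.199 0.202]
 [0.551 0.284 0.22 ]
 [0.685 0.306 0.598]]
[6.62, -30.55, 0.0] turn z 0.041
[6.13, -33.44, 0.0] turn z 0.0
```

Request:
{"name": "drive_tool", "arguments": {"commands": [[[0.8,-3.5,0],[0,0,0.02]],[[1.5,-7,0],[0,0,0.041]],[[2.3,-10.5,0],[0,0,0.041]],[[3,-14,0],[0,0,0.041]],[[3.8,-17.5,0],[0,0,0.041]],[[4.5,-21,0],[0,0,0.041]],[[5.3,-24.5,0],[0,0,0.041]],[[6.1,-28,0],[0,0,0.041]],[[6.62,-30.55,0],[0,0,0.041]],[[6.62,-30.55,0],[0,0,0.041]]]}}

```text
time: 15.12
tcp_pos: [0.5538, -0.0272, 0.1998]
tool_rot: [-0.0, -0.018, 1.0, -0.001]
contact_force: [-0.0, -0.7, -0.8]
width: 0.298
grip_force: 30.0
```

Request:
{"name": "drive_tool", "arguments": {"commands": [[[0.6,-3.5,0],[0,0,0]],[[1.3,-7,0],[0,0,0]],[[1.9,-10.5,0],[0,0,0]],[[2.6,-14,0],[0,0,0]],[[3.2,-17.5,0],[0,0,0]],[[3.8,-21,0],[0,0,0]],[[4.5,-24.5,0],[0,0,0]],[[5.1,-28,0],[0,0,0]],[[5.8,-31.5,0],[0,0,0]],[[6.13,-33.44,0],[0,0,0]],[[6.13,-33.44,0],[0,0,0]]]}}

```text
time: 16.03
tcp_pos: [0.5059, -0.362, 0.1994]
tool_rot: [-0.001, -0.019, 1.0, -0.001]
contact_force: [-0.2, -0.5, -1.6]
width: 0.298
grip_force: 30.0
```

Request:
{"name": "drive_tool", "arguments": {"commands": [[[0,0,3.5],[0,0,0]],[[0,0,7],[0,0,0]],[[0,0,10.5],[0,0,0]],[[0,0,13.5],[0,0,0]],[[0,0,15],[0,0,0]],[[0,0,16],[0,0,0]],[[0,0,16],[0,0,0]],[[0,0,16],[0,0,0]]]}}

```text
time: 16.7
tcp_pos: [0.5089, -0.3565, 0.0403]
tool_rot: [-0.0, -0.022, 1.0, -0.0]
contact_force: [0.4, 0.0, -1.2]
width: 0.301
grip_force: 30.0
```

```bash
python3 go.py .5085 -.3568 .0108 .044
python3 - <<'E'
from h import *
p,W=grab("top");a=p["color"][180:300,330:440,::-1]
p2,W2=grab("scene");b=p2["color"][260:390,230:410,::-1]
cv2.imwrite("pics/p5.png",np.hstack([cv2.resize(a,(366,400)),cv2.resize(b,(434,400))]))
for d in finder.masks_of(p,"slim_blank_center")[:2]:
    M=d["pixels"].astype(bool); w=W[M]; w=w[(w[:,2]>.03)&(w[:,2]<.08)]; print(d["confidence"],len(w)); 
    if len(w)>20: print(np.percentile(w,[1,50,99],axis=0).round(3))
E
```

```text
t 16.7 tcp [ 0.5089 -0.3565  0.0403] psi 0.044 q [ 0.06  0.49  0.61  1.75 -0.32  1.    2.41] w 2.61 F [ 0.4  0.  -1.2]
shift cm [0.04, -0.03, 2.95] turn [-0.0, -0.0, 0.0]
0.45 167
[[ 0.552 -0.363  0.045]
 [ 0.574 -0.35   0.057]
 [ 0.6   -0.34   0.064]]
0.28 1387
[[0.713 0.103 0.03 ]
 [0.763 0.306 0.046]
 [0.831 0.362 0.054]]
```

View pics/p5.png

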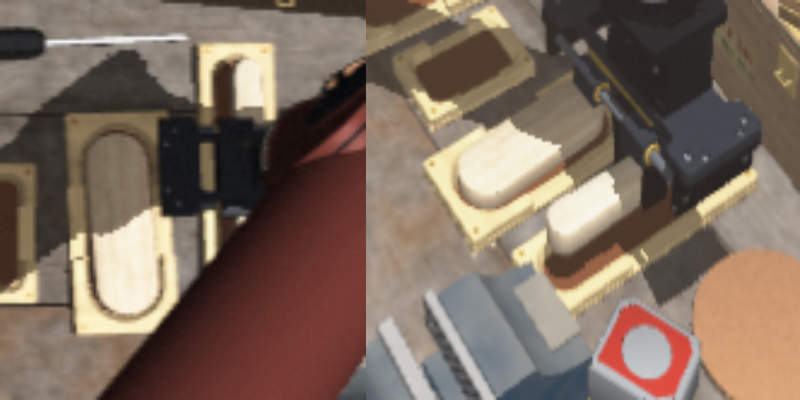

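Back blank sits flush in its nest (crop 120,220). The slim blank hovers over its own nest, well aligned. Lower and release.

Request:
{"name": "drive_tool", "arguments": {"commands": [[[0,0,0.8],[0,0,0]],[[0,0,1.6],[0,0,0]],[[0,0,2.3],[0,0,0]],[[0,0,2.9],[0,0,0]],[[0,0,2.9],[0,0,0]],[[0,0,2.9],[0,0,0]]]}}

```text
time: 17.35
tcp_pos: [0.5084, -0.3567, 0.0104]
tool_rot: [-0.0, -0.022, 1.0, 0.0]
contact_force: [-0.1, 0.2, -0.8]
width: 0.299
grip_force: 30.0
```

Request:
{"name": "drive_tool", "arguments": {"commands": [[[0,0,0],[0,0,0]],[[0,0,0],[0,0,0]],[[0,0,0],[0,0,0]],[[0,0,0],[0,0,0]],[[0,0,0],[0,0,0]],[[0,0,-3.5],[0,0,0]],[[0,0,-7],[0,0,0]],[[0,0,-10.5],[0,0,0]],[[0,0,-14],[0,0,0]],[[0,0,-18.9],[0,0,0]],[[0,0,-18.9],[0,0,0]],[[0,0,-18.9],[0,0,0]]], "grip": 4.6}}

```text
time: 18.35
tcp_pos: [0.5102, -0.3581, 0.2041]
tool_rot: [0.003, -0.022, 1.0, -0.001]
contact_force: [0.2, -0.3, -0.6]
width: 0.531
grip_force: 0.0
```

```bash
python3 chk.py slim
python3 rel.py .5085 -.3568 .2 .044  .555 -.08 .2 .105 ; python3 rel.py .555 -.08 .2 .105 .606 .2115 .2 .105
```

```text
scene 0.58 z [0.0162 0.0282 0.0306]
   cen [ 498.3 -362.4] mid [ 503.8 -361.2] len 183.9 wid -/0/+ [35.  35.5 31.3] ang 0.063
scene 0.25 z [0.0051 0.0115 0.0164]
   cen [ 513.7 -370.1] mid [ 511.  -359.7] len 216.4 wid -/0/+ [71.4 22.1 66.5] ang 0.033
top 0.67 z [0.0224 0.0273 0.0317]
   cen [ 482.9 -354.4] mid [ 508.1 -353.6] len 176.7 wid -/0/+ [28.2  8.1 24.1] ang 0.04
top 0.63 z [0.0113 0.0156 0.0189]
   cen [686.3  59. ] mid [687.8  65.6] len 105.2 wid -/0/+ [55.1 51.5 31.6] ang 1.27
18.55 [ 0.5081 -0.3562  0.1987]
[-5.86, 27.45, 0.0] turn z -0.061
[-8.13, 28.45, 0.0] turn z 0.0
```

Request:
{"name": "drive_tool", "arguments": {"commands": [[[-0.7,3.4,0],[0,0,-0.061]],[[-1.5,6.8,0],[0,0,-0.061]],[[-2.2,10.2,0],[0,0,-0.061]],[[-2.9,13.6,0],[0,0,-0.061]],[[-3.6,17,0],[0,0,-0.061]],[[-4.4,20.4,0],[0,0,-0.061]],[[-5.1,23.8,0],[0,0,-0.061]],[[-5.86,27.45,0],[0,0,-0.061]],[[-5.86,27.45,0],[0,0,-0.061]]], "grip": 7.4}}

```text
time: 19.3
tcp_pos: [0.5556, -0.0707, 0.1983]
tool_rot: [-0.001, -0.058, 0.998, 0.002]
contact_force: [1.2, 1.3, -0.5]
width: 0.851
grip_force: 0.0
```

Request:
{"name": "drive_tool", "arguments": {"commands": [[[-1,3.4,0],[0,0,0]],[[-1.9,6.8,0],[0,0,0]],[[-2.9,10.2,0],[0,0,0]],[[-3.9,13.6,0],[0,0,0]],[[-4.9,17,0],[0,0,0]],[[-5.8,20.4,0],[0,0,0]],[[-6.8,23.8,0],[0,0,0]],[[-7.8,27.2,0],[0,0,0]],[[-8.13,28.45,0],[0,0,0]],[[-8.13,28.45,0],[0,0,0]],[[-8.13,28.45,0],[0,0,0]]]}}

```text
time: 20.22
tcp_pos: [0.6055, 0.2115, 0.1984]
tool_rot: [-0.001, -0.053, 0.999, -0.001]
contact_force: [-0.4, -1.3, -0.2]
width: 0.848
grip_force: 0.0
```

Request:
{"name": "drive_tool", "arguments": {"commands": [[[0,0,4],[0,0,0]],[[0,0,8],[0,0,0]],[[0,0,12],[0,0,0]],[[0,0,14],[0,0,0]],[[0,0,16],[0,0,0]],[[0,0,18],[0,0,0]],[[0,0,19.4],[0,0,0]],[[0,0,19.4],[0,0,0]],[[0,0,19.4],[0,0,0]]]}}

```text
time: 20.97
tcp_pos: [0.6059, 0.2101, 0.0058]
tool_rot: [-0.001, -0.052, 0.999, -0.001]
contact_force: [0.4, 0.2, 0.5]
width: 0.85
grip_force: 0.0
```

Request:
{"name": "drive_tool", "arguments": {"commands": [[[0,0,0],[0,0,0]],[[0,0,0],[0,0,0]],[[0,0,0],[0,0,0]],[[0,0,0],[0,0,0]],[[0,0,0],[0,0,0]],[[0,0,0],[0,0,0]],[[0,0,0],[0,0,0]]], "grip": 3.5}}

```text
time: 21.55
tcp_pos: [0.6062, 0.2117, 0.0065]
tool_rot: [0.0, -0.053, 0.999, 0.0]
contact_force: [-1.0, -0.5, 4.5]
width: 0.526
grip_force: 30.0
```

Request:
{"name": "drive_tool", "arguments": {"commands": [[[0,0,-2],[0,0,0]],[[0,0,-5],[0,0,0]],[[0,0,-9],[0,0,0]],[[0,0,-13],[0,0,0]],[[0,0,-16.6],[0,0,0]],[[0,0,-19.4],[0,0,0]],[[0,0,-19.4],[0,0,0]]]}}

```text
time: 22.13
tcp_pos: [0.6089, 0.2123, 0.2071]
tool_rot: [0.004, -0.052, 0.999, 0.002]
contact_force: [1.0, 0.5, 0.4]
width: 0.528
grip_force: 30.0
```

```bash
python3 go.py .606 .2115 .2 .105
python3 - <<'E'
from h import *
for c in("top","scene"):
  p,W=grab(c)
  for d in finder.masks_of(p,"block_blank_center")[:1]:
    M=d["pixels"].astype(bool); w=W[M]; w=w[w[:,2]>.15];print(c,d["confidence"],len(w),np.percentile(w,[1,50,99],axis=0).round(3) if len(w) else 0)
E
# nest (.454,-.147) ang .024
python3 rel.py .606 .2115 .2 .105 .53 .03 .2 .024;python3 rel.py .53 .03 .2 .024 .4545 -.147 .2 .024
```

```text
t 22.13 tcp [0.6089 0.2123 0.2071] psi 0.105 q [-0.69  0.33  0.37  1.52 -0.12  1.3   1.37] w 4.59 F [1.  0.5 0.4]
shift cm [0.3, -0.05, 0.71] turn [0.003, 0.009, -0.0]
scene 0.73 326 [[0.565 0.184 0.197]
 [0.587 0.194 0.219]
 [0.646 0.233 0.226]]
[9.46, -17.25, 0.0] turn z 0.081
[7.97, -17.51, 0.0] turn z 0.0
```

Request:
{"name": "drive_tool", "arguments": {"commands": [[[1.6,-3,0],[0,0,0.04]],[[3.2,-5.9,0],[0,0,0.081]],[[4.9,-8.8,0],[0,0,0.081]],[[6.5,-11.7,0],[0,0,0.081]],[[8.1,-14.6,0],[0,0,0.081]],[[9.46,-17.25,0],[0,0,0.081]],[[9.46,-17.25,0],[0,0,0.081]]]}}

```text
time: 22.92
tcp_pos: [0.5276, 0.0233, 0.1989]
tool_rot: [-0.001, -0.008, 1.0, -0.001]
contact_force: [0.8, -1.1, -0.7]
width: 0.529
grip_force: 30.0
```

Request:
{"name": "drive_tool", "arguments": {"commands": [[[1.3,-2.9,0],[0,0,0]],[[2.7,-5.8,0],[0,0,0]],[[4,-8.7,0],[0,0,0]],[[5.3,-11.6,0],[0,0,0]],[[6.7,-14.6,0],[0,0,0]],[[7.97,-17.51,0],[0,0,0]],[[7.97,-17.51,0],[0,0,0]],[[7.97,-17.51,0],[0,0,0]]]}}

```text
time: 23.58
tcp_pos: [0.4535, -0.1481, 0.1991]
tool_rot: [-0.001, -0.01, 1.0, 0.0]
contact_force: [0.3, 1.0, -0.9]
width: 0.526
grip_force: 30.0
```

Request:
{"name": "drive_tool", "arguments": {"commands": [[[0,0,3.5],[0,0,0]],[[0,0,7],[0,0,0]],[[0,0,10.5],[0,0,0]],[[0,0,13.5],[0,0,0]],[[0,0,15],[0,0,0]],[[0,0,16],[0,0,0]],[[0,0,16],[0,0,0]],[[0,0,16],[0,0,0]]]}}

```text
time: 24.25
tcp_pos: [0.4548, -0.1464, 0.04]
tool_rot: [-0.001, -0.013, 1.0, -0.0]
contact_force: [-0.1, -0.4, 0.6]
width: 0.53
grip_force: 30.0
```

```bash
python3 go.py .4545 -.147 .0127 .024
python3 - <<'E'
from h import *
p,W=grab("top");a=p["color"][190:300,270:380,::-1]
p2,W2=grab("scene");b=p2["color"][220:350,200:370,::-1]
cv2.imwrite("pics/p6.png",np.hstack([cv2.resize(a,(350,350)),cv2.resize(b,(450,350))]))
for q,w0 in((p,W),(p2,W2)):
  for d in finder.masks_of(q,"block_blank_center")[:1]:
    M=d["pixels"].astype(bool); w=w0[M]; w=w[(w[:,2]>.03)&(w[:,2]<.08)]; print(d["confidence"],len(w)); 
    if len(w)>20: print(np.percentile(w,[1,50,99],axis=0).round(3))
E
```

```text
t 24.25 tcp [ 0.4548 -0.1464  0.04  ] psi 0.025 q [-0.35  0.19  0.63  2.1  -0.14  0.89  1.95] w 4.61 F [-0.1 -0.4  0.6]
shift cm [0.03, -0.06, 2.73] turn [-0.0, -0.001, 0.001]
0.89 380
[[ 0.415 -0.171  0.037]
 [ 0.429 -0.159  0.062]
 [ 0.486 -0.126  0.067]]
```

View pics/p6.png

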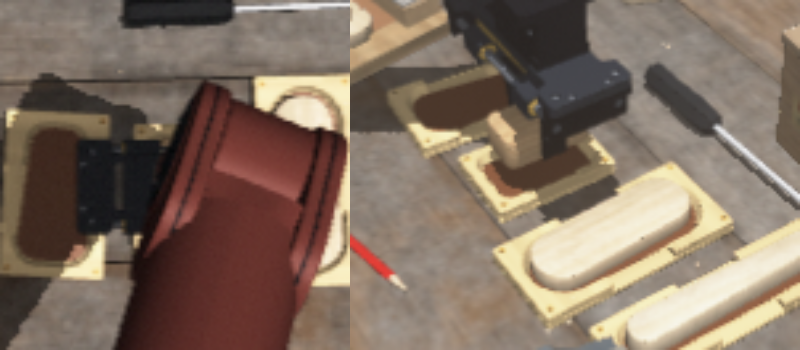

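The back and slim blanks are seated, and the block hovers over its nest (scene crop 515,135). Lower and release.

Request:
{"name": "drive_tool", "arguments": {"commands": [[[0,0,0.8],[0,0,0]],[[0,0,1.6],[0,0,0]],[[0,0,2.2],[0,0,0]],[[0,0,2.72],[0,0,0]],[[0,0,2.72],[0,0,0]],[[0,0,2.72],[0,0,0]]]}}

```text
time: 24.95
tcp_pos: [0.4543, -0.147, 0.0123]
tool_rot: [-0.0, -0.012, 1.0, -0.0]
contact_force: [0.8, 0.0, -0.2]
width: 0.526
grip_force: 30.0
```

Request:
{"name": "drive_tool", "arguments": {"commands": [[[0,0,0],[0,0,0]],[[0,0,0],[0,0,0]],[[0,0,0],[0,0,0]],[[0,0,0],[0,0,0]],[[0,0,0],[0,0,0]],[[0,0,-3.5],[0,0,0]],[[0,0,-7],[0,0,0]],[[0,0,-10.5],[0,0,0]],[[0,0,-14],[0,0,0]],[[0,0,-18.7],[0,0,0]],[[0,0,-18.7],[0,0,0]],[[0,0,-18.7],[0,0,0]]], "grip": 6.3}}

```text
time: 25.95
tcp_pos: [0.4564, -0.1471, 0.2026]
tool_rot: [0.003, -0.012, 1.0, 0.0]
contact_force: [-0.1, 1.1, -0.5]
width: 0.719
grip_force: 0.0
```

```bash
python3 chk.py block; python3 chk.py wedge; python3 go.py .4545 -.147 .2 .024
python3 rel.py .4545 -.147 .2 .024  .57 -.045 .2 -1.0 ; python3 rel.py .57 -.045 .2 -1.0 .685 .054 .2 -1.907
```

```text
scene 0.89 z [0.0143 0.0351 0.0381]
   cen [ 447.5 -160. ] mid [ 448.1 -158.7] len 100.8 wid -/0/+ [50.1 71.8 52.2] ang 0.315
top 0.4 z [0.0344 0.0366 0.0406]
short
26.15 [ 0.4537 -0.1467  0.1982]
scene 0.66 z [0.0072 0.0155 0.0179]
   cen [681.   45.5] mid [683.6  49.6] len 110.3 wid -/0/+ [52.  53.1 42. ] ang 1.153
top 0.65 z [0.0113 0.0154 0.0193]
   cen [687.2  59.8] mid [688.3  66.1] len 107.8 wid -/0/+ [55.2 50.7 28. ] ang 1.28
26.35 [ 0.4541 -0.1469  0.1989]
t 26.35 tcp [ 0.4541 -0.1469  0.1989] psi 0.024 q [-0.42 -0.03  0.64  1.93  0.02  1.24  1.8 ] w 6.26 F [-0.4  0.   0.1]
shift cm [-0.04, -0.01, -0.11] turn [-0.0, -0.002, 0.0]
[-11.79, 9.92, 0.0] turn z 1.024
[2.12, 15.03, 0.0] turn z 0.907
```

Block seated (36.5 mm). Now the wedge: turn and approach it.

```bash
python3 rel.py .4545 -.147 .2 .024  .57 -.045 .2 -.93 ; python3 rel.py .57 -.045 .2 -.93 .6868 .0585 .2 -1.885
```

```text
[-11.79, 9.92, 0.0] turn z 0.954
[1.31, 15.55, 0.0] turn z 0.955
```

Request:
{"name": "drive_tool", "arguments": {"commands": [[[-2,1.7,0],[0,0,0.1]],[[-4,3.3,0],[0,0,0.2]],[[-6,5,0],[0,0,0.3]],[[-8,6.7,0],[0,0,0.4]],[[-10,8.3,0],[0,0,0.5]],[[-11.79,9.92,0],[0,0,0.6]],[[-11.79,9.92,0],[0,0,0.7]],[[-11.79,9.92,0],[0,0,0.8]],[[-11.79,9.92,0],[0,0,0.9]],[[-11.79,9.92,0],[0,0,0.954]],[[-11.79,9.92,0],[0,0,0.954]]], "grip": 7.6}}

```text
time: 27.27
tcp_pos: [0.5699, -0.0448, 0.1991]
tool_rot: [-0.0, 0.449, 0.893, -0.001]
contact_force: [0.1, -0.4, -0.7]
width: 0.873
grip_force: 0.0
```

Request:
{"name": "drive_tool", "arguments": {"commands": [[[0.2,2,0],[0,0,0.1]],[[0.4,4,0],[0,0,0.2]],[[0.5,6,0],[0,0,0.3]],[[0.7,8,0],[0,0,0.4]],[[0.8,10,0],[0,0,0.5]],[[1,12,0],[0,0,0.6]],[[1.2,14,0],[0,0,0.7]],[[1.31,15.55,0],[0,0,0.8]],[[1.31,15.55,0],[0,0,0.9]],[[1.31,15.55,0],[0,0,0.955]],[[1.31,15.55,0],[0,0,0.955]],[[1.31,15.55,0],[0,0,0.955]]]}}

```text
time: 28.27
tcp_pos: [0.6868, 0.0585, 0.1993]
tool_rot: [-0.0, 0.808, 0.589, -0.0]
contact_force: [-0.6, 0.6, 0.9]
width: 0.871
grip_force: 0.0
```

Request:
{"name": "drive_tool", "arguments": {"commands": [[[0,0,3.5],[0,0,0]],[[0,0,7],[0,0,0]],[[0,0,10],[0,0,0]],[[0,0,12],[0,0,0]],[[0,0,13],[0,0,0]],[[0,0,13],[0,0,0]],[[0,0,13],[0,0,0]]]}}

```text
time: 28.85
tcp_pos: [0.6872, 0.0584, 0.0705]
tool_rot: [0.0, 0.809, 0.588, 0.0]
contact_force: [0.4, -0.0, 0.7]
width: 0.87
grip_force: 0.0
```

```bash
python3 go.py .6868 .0585 .07 -1.885
python3 - <<'E'
from h import *
p,W=grab("top");a=p["color"][120:210,200:300,::-1]
p2,W2=grab("scene");b=p2["color"][140:250,240:380,::-1]
cv2.imwrite("pics/p7.png",np.hstack([cv2.resize(a,(350,350)),cv2.resize(b,(450,350))]))
E
```

```text
t 28.85 tcp [0.6872 0.0584 0.0705] psi -1.884 q [-0.63  0.61  0.69  1.55 -0.41  1.13 -0.17] w 7.57 F [ 0.4 -0.   0.7]
shift cm [0.0, -0.04, 0.05] turn [0.0, -0.0, 0.001]
```

View pics/p7.png

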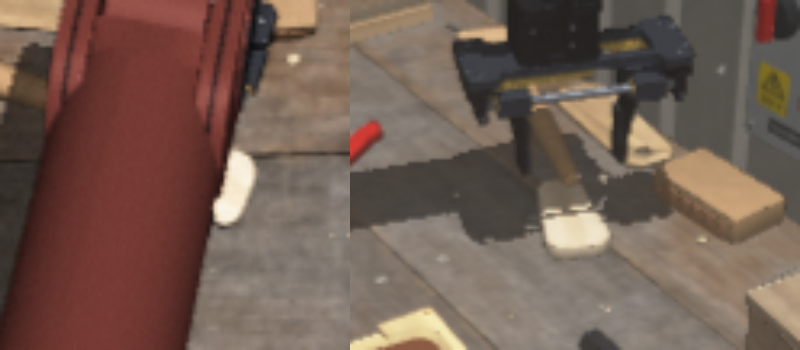

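The fingers straddle the wedge just ahead of the handle's end (scene crop 575,185), with nothing in the way. Descend and grip.

Request:
{"name": "drive_tool", "arguments": {"commands": [[[0,0,2],[0,0,0]],[[0,0,4],[0,0,0]],[[0,0,5.5],[0,0,0]],[[0,0,6.6],[0,0,0]],[[0,0,6.6],[0,0,0]],[[0,0,6.6],[0,0,0]]]}}

```text
time: 29.45
tcp_pos: [0.6871, 0.0585, 0.0041]
tool_rot: [0.0, 0.809, 0.588, -0.0]
contact_force: [0.1, 0.8, 0.3]
width: 0.871
grip_force: 0.0
```

Request:
{"name": "drive_tool", "arguments": {"commands": [[[0,0,0],[0,0,0]],[[0,0,0],[0,0,0]],[[0,0,0],[0,0,0]],[[0,0,0],[0,0,0]],[[0,0,0],[0,0,0]],[[0,0,0],[0,0,0]],[[0,0,0],[0,0,0]],[[0,0,0],[0,0,0]],[[0,0,0],[0,0,0]]], "grip": 3.5}}

```text
time: 30.2
tcp_pos: [0.6872, 0.0586, 0.0043]
tool_rot: [0.0, 0.809, 0.588, 0.0]
contact_force: [-0.8, -0.1, 5.0]
width: 0.575
grip_force: 29.8
```

```bash
python3 go.py .6868 .0585 .004 -1.885;  python3 rel.py .6868 .0585 .004 -1.885 .6711 .0110 .004 -1.885
python3 - <<'E'
from h import *
p,W=grab("scene")
m=finder.masks_of(p,"mallet_end")
M=m[0]["pixels"].astype(bool);np.save("pics/mal.npy",M);w=W[M];w=w[~np.isnan(w[:,0])];print(m[0]["confidence"],M.sum(),np.median(w,0).round(4))
E
```

```text
t 30.2 tcp [0.6872 0.0586 0.0043] psi -1.885 q [-0.61  0.68  0.65  1.59 -0.46  1.03 -0.14] w 5.01 F [-0.8 -0.1  5. ]
shift cm [-0.02, -0.04, 0.03] turn [0.001, -0.0, 0.0]
[-5.0, -0.03, 0.0] turn z 0.0
0.83 405 [0.742  0.3074 0.0403]
```

Gripped at 50.1 mm wide, as expected 7 mm past midway. Draw it out lengthways.

Request:
{"name": "drive_tool", "arguments": {"commands": [[[-0.3,0,0],[0,0,0]],[[-0.8,0,0],[0,0,0]],[[-1.3,0,0],[0,0,0]],[[-1.8,0,0],[0,0,0]],[[-2.3,0,0],[0,0,0]],[[-2.8,0,0],[0,0,0]],[[-3.3,0,0],[0,0,0]],[[-3.8,0,0],[0,0,0]],[[-4.3,0,0],[0,0,0]],[[-4.7,0,0],[0,0,0]],[[-5,0,0],[0,0,0]],[[-5,0,0],[0,0,0]]]}}

```text
time: 31.3
tcp_pos: [0.6716, 0.0105, 0.0043]
tool_rot: [0.0, 0.809, 0.588, 0.0]
contact_force: [-1.1, 0.2, 6.7]
width: 0.588
grip_force: 29.8
```

```bash
python3 go.py .6711 .0110 .004 -1.885
python3 - <<'E'
from h import *
p,W=grab("scene")
cv2.imwrite("pics/p8.png",cv2.resize(p["color"][140:250,240:380,::-1],(700,550)))
m=finder.masks_of(p,"mallet_end")
M=m[0]["pixels"].astype(bool);w=W[M];w=w[~np.isnan(w[:,0])];print(m[0]["confidence"],M.sum(),np.median(w,0).round(4))
o=w[w[:,2]>.0];o=o[(o[:,1]<.15)];print(o[np.argsort(o[:,1])[:5]].round(3))
E
python3 rel.py .6712 .0110 .019 -1.885 .60 -.002 .019 -1.885 .60 -.002 .12 -1.885
```

```text
t 31.3 tcp [0.6716 0.0105 0.0043] psi -1.885 q [-0.56  0.65  0.66  1.64 -0.45  1.01 -0.07] w 5.11 F [-1.1  0.2  6.7]
shift cm [0.03, -0.06, 0.03] turn [0.001, -0.0, -0.0]
0.76 450 [0.7551 0.3061 0.0449]
[]
[-3.44, -6.37, 0.0] turn z 0.0
[-3.44, -6.37, -10.1] turn z 0.0
```

View pics/p8.png

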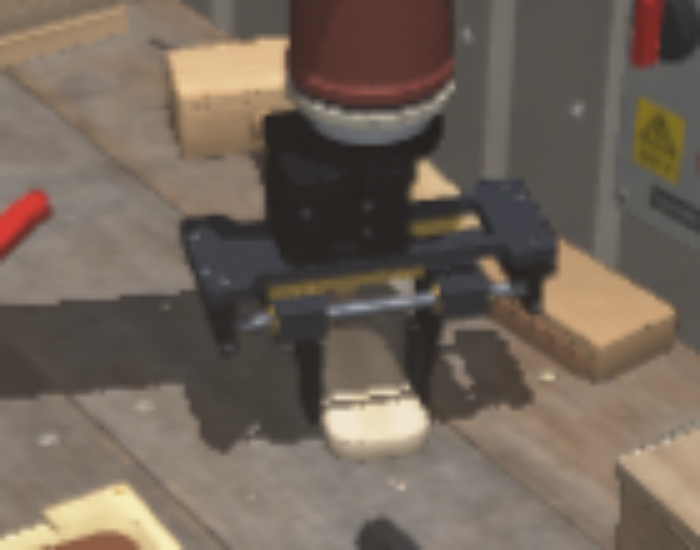

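The wedge has come out toward the camera (crop 375,425) and the mallet is still behind the gripper. I'll draw a little further, then lift and back away from the switch box.

Request:
{"name": "drive_tool", "arguments": {"commands": [[[-0.4,0,0],[0,0,0]],[[-0.8,0,0],[0,0,0]],[[-0.8,0,-0.5],[0,0,0]],[[-0.8,0,-1],[0,0,0]],[[-0.8,0,-1.5],[0,0,0]],[[-1.3,-1.5,-2],[0,0,0]],[[-2,-3,-2.5],[0,0,0]],[[-2.7,-4.5,-3.5],[0,0,0]],[[-3.4,-6.4,-5],[0,0,0]],[[-3.4,-6.4,-8],[0,0,0]],[[-3.4,-6.4,-11.6],[0,0,0]],[[-3.4,-6.4,-11.6],[0,0,0]]]}}

```text
time: 32.4
tcp_pos: [0.6031, -0.002, 0.1264]
tool_rot: [0.002, 0.809, 0.588, 0.004]
contact_force: [1.8, -0.8, -0.0]
width: 0.578
grip_force: 29.7
```

```bash
python3 go.py .60 -.002 .12 -1.885
python3 - <<'E'
from h import *
p,W=grab("top");p2,W2=grab("scene")
a=p["color"][100:250,120:320,::-1];b=p2["color"][130:270,230:390,::-1]
cv2.imwrite("pics/p9.png",np.hstack([cv2.resize(a,(440,330)),cv2.resize(b,(360,330))]))
for q,w0 in((p,W),(p2,W2)):
  for d in finder.masks_of(q,"wedge_blank_center")[:1]:
    w=w0[d["pixels"].astype(bool)]; w=w[(w[:,2]>.1)&(w[:,2]<.16)]; print(d["confidence"],len(w))
    if len(w)>20:
      ax=np.array([-np.cos(1.257),-np.sin(1.257)]); s=(w[:,:2]-[.6,-.002])@ax; t=(w[:,:2]-[.6,-.002])@[-ax[1],ax[0]]
      print(" along wide-dir from TCP",np.percentile(s,[1,50,99]).round(4),"lat",np.percentile(t,[1,50,99]).round(4))
E
```

```text
t 32.4 tcp [ 0.6031 -0.002   0.1264] psi -1.886 q [-0.69  0.37  0.77  1.74 -0.29  1.14 -0.15] w 5.03 F [ 1.8 -0.8 -0. ]
shift cm [-0.09, -0.3, 0.64] turn [0.007, -0.004, -0.001]
0.9 494
 along wide-dir from TCP [-0.0591  0.013   0.0477] lat [-0.0258  0.0013  0.0257]
```

View pics/p9.png

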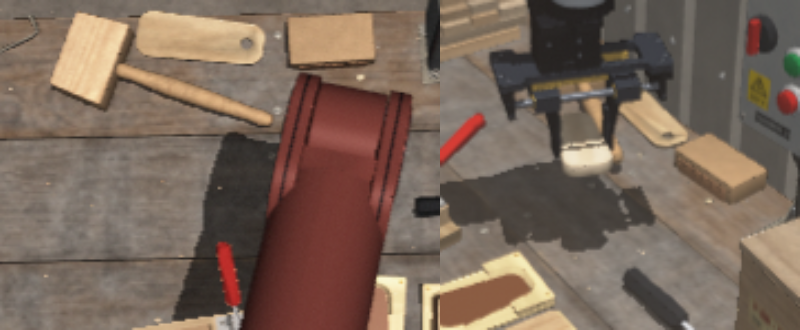

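The mallet lies where it was, with its handle end now on the bench (crop 270,120). The wedge is held. Next, turn and carry it.

```bash
python3 - <<'E'
import numpy as np
ps=-1.885;x=np.array([-np.cos(ps),-np.sin(ps)]);y=np.array([-np.sin(ps),np.cos(ps)])
c=np.array([.6868,.0585])-.05*x;c=c-.034*x-.064*y;print(c)
E
python3 rel.py .6004 -.0016 .12 -1.885 .53 -.02 .18 -2.49;python3 rel.py .53 -.02 .18 -2.49 .44 -.0373 .18 -3.13
```

```text
[ 0.59997229 -0.0016078 ]
[-3.93, -6.13, -6.0] turn z 0.605
[-8.21, -4.08, 0.0] turn z 0.64
```

Request:
{"name": "drive_tool", "arguments": {"commands": [[[0,0,-3],[0,0,0]],[[0,0,-6],[0,0,0]],[[-0.8,-1.2,-6],[0,0,0.12]],[[-1.6,-2.4,-6],[0,0,0.24]],[[-2.4,-3.6,-6],[0,0,0.36]],[[-3.2,-4.9,-6],[0,0,0.48]],[[-3.93,-6.13,-6],[0,0,0.605]],[[-3.93,-6.13,-6],[0,0,0.605]],[[-3.93,-6.13,-6],[0,0,0.605]]]}}

```text
time: 33.35
tcp_pos: [0.5291, -0.0195, 0.1791]
tool_rot: [-0.0, 0.947, 0.322, -0.0]
contact_force: [0.6, 0.2, -0.8]
width: 0.581
grip_force: 29.7
```

Request:
{"name": "drive_tool", "arguments": {"commands": [[[-1.4,-0.7,0],[0,0,0.11]],[[-2.8,-1.4,0],[0,0,0.22]],[[-4.2,-2.1,0],[0,0,0.33]],[[-5.6,-2.8,0],[0,0,0.44]],[[-7,-3.5,0],[0,0,0.55]],[[-8.21,-4.08,0],[0,0,0.64]],[[-8.21,-4.08,0],[0,0,0.64]],[[-8.21,-4.08,0],[0,0,0.64]],[[-8.21,-4.08,0],[0,0,0.64]]]}}

```text
time: 34.1
tcp_pos: [0.4406, -0.0371, 0.1801]
tool_rot: [0.0, 1.0, 0.008, 0.0]
contact_force: [-0.6, -0.4, -0.7]
width: 0.581
grip_force: 29.7
```

Request:
{"name": "drive_tool", "arguments": {"commands": [[[0,0,3],[0,0,0]],[[0,0,6],[0,0,0]],[[0,0,9],[0,0,0]],[[0,0,11.5],[0,0,0]],[[0,0,13],[0,0,0]],[[0,0,14],[0,0,0]],[[0,0,14],[0,0,0]],[[0,0,14],[0,0,0]]]}}

```text
time: 34.77
tcp_pos: [0.44, -0.038, 0.0397]
tool_rot: [0.001, 1.0, 0.007, -0.001]
contact_force: [0.8, -0.5, -0.0]
width: 0.578
grip_force: 29.7
```

```bash
python3 go.py .44 -.0373 .0105 -3.13
python3 - <<'E'
from h import *
p,W=grab("top");p2,W2=grab("scene")
a=p["color"][200:300,230:350,::-1];b=p2["color"][200:320,180:340,::-1]
cv2.imwrite("pics/p10.png",np.hstack([cv2.resize(a,(370,320)),cv2.resize(b,(427,320))]))
for q,w0 in((p,W),(p2,W2)):
  for d in finder.masks_of(q,"wedge_blank_center")[:1]:
    w=w0[d["pixels"].astype(bool)]; w=w[(w[:,2]>.03)&(w[:,2]<.08)]; print(d["confidence"],len(w))
    if len(w)>20:
      print(np.percentile(w,[1,50,99],axis=0).round(4))
      for x in np.arange(.38,.52,.01):
        t=w[abs(w[:,0]-x)<.005]
        if len(t)>5: print(round(x,2),len(t),np.percentile(t[:,1],[3,97]).round(4))
E
```

```text
t 34.77 tcp [ 0.44   -0.038   0.0397] psi -3.128 q [-0.94  0.14  0.99  2.19 -0.15  0.88 -1.41] w 5.03 F [ 0.8 -0.5 -0. ]
shift cm [0.0, -0.08, 2.92] turn [0.003, 0.001, 0.002]
0.67 0
```

View pics/p10.png

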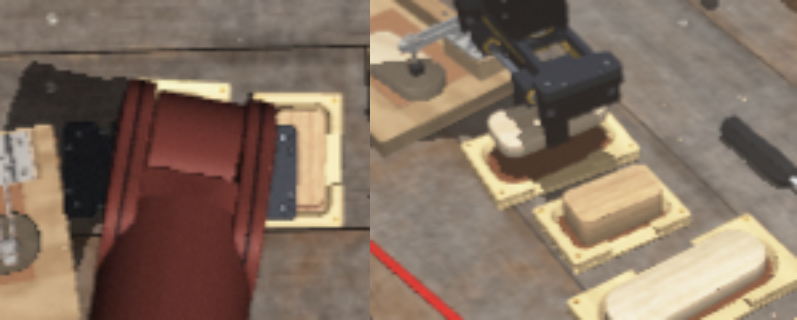

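The wedge hovers over its nest, wide end toward the robot (scene crop 515,130), clear of the clamp. Lower and release.

Request:
{"name": "drive_tool", "arguments": {"commands": [[[0,0,0.8],[0,0,0]],[[0,0,1.5],[0,0,0]],[[0,0,2.1],[0,0,0]],[[0,0,2.6],[0,0,0]],[[0,0,2.92],[0,0,0]],[[0,0,2.92],[0,0,0]],[[0,0,2.92],[0,0,0]]]}}

```text
time: 35.55
tcp_pos: [0.4396, -0.0375, 0.0105]
tool_rot: [0.0, 1.0, 0.006, -0.0]
contact_force: [-0.1, 0.7, -1.0]
width: 0.579
grip_force: 29.7
```

Request:
{"name": "drive_tool", "arguments": {"commands": [[[0,0,0],[0,0,0]],[[0,0,0],[0,0,0]],[[0,0,0],[0,0,0]],[[0,0,0],[0,0,0]],[[0,0,0],[0,0,0]],[[0,0,-3.5],[0,0,0]],[[0,0,-7],[0,0,0]],[[0,0,-10.5],[0,0,0]],[[0,0,-14],[0,0,0]],[[0,0,-17],[0,0,0]],[[0,0,-17],[0,0,0]],[[0,0,-17],[0,0,0]]], "grip": 6.3}}

```text
time: 36.55
tcp_pos: [0.4406, -0.0369, 0.182]
tool_rot: [-0.001, 1.0, 0.006, 0.002]
contact_force: [-0.2, 0.5, -0.4]
width: 0.721
grip_force: 0.0
```

Request:
{"name": "drive_tool", "arguments": {"commands": [[[-2,0,-3],[0,0,0]],[[-4,2,-6],[0,0,0]],[[-6,5,-9],[0,0,0]],[[-9,8,-11],[0,0,0]],[[-12,11,-11],[0,0,0]],[[-12,11,-11],[0,0,0]],[[-12,11,-11],[0,0,0]]]}}

```text
time: 37.13
tcp_pos: [0.3322, -0.1379, 0.2856]
tool_rot: [-0.001, 1.0, 0.006, -0.001]
contact_force: [0.2, 0.4, 0.8]
width: 0.721
grip_force: 0.0
```

```bash
python3 go.py .44 -.0373 .2 -3.13; for n in wedge block back slim; do echo $n; python3 chk.py $n; done
python3 - <<'E'
from h import *
p,W=grab("top");p2,W2=grab("scene")
a=p["color"][100:300,120:440,::-1];b=p2["color"][140:370,180:410,::-1]
cv2.imwrite("pics/p11.png",np.hstack([cv2.resize(a,(450,281)),cv2.resize(b,(281,281))]))
E
```

```text
t 37.13 tcp [ 0.3322 -0.1379  0.2856] psi -3.13 q [-0.28 -0.38  0.41  2.    0.15  1.49 -1.47] w 6.27 F [0.2 0.4 0.8]
shift cm [10.91, -9.92, 8.56] turn [-0.001, 0.001, 0.0]
wedge
scene 0.68 z [0.0135 0.0219 0.0243]
   cen [439.9 -45. ] mid [443.3 -43. ] len 112.0 wid -/0/+ [63.9 64.7 52.4] ang 0.065
top 0.61 z [0.0164 0.0217 0.0254]
   cen [444.5 -37.7] mid [447.5 -38.2] len 112.8 wid -/0/+ [55.5 47.4 44.4] ang -0.049
top 0.49 z [0.0037 0.011  0.0166]
   cen [ 452.1 -147.4] mid [ 453.7 -146.8] len 116.0 wid -/0/+ [77.8 78.1 81.1] ang -0.017
37.3333 [ 0.3327 -0.1382  0.2856]
block
scene 0.63 z [0.0176 0.0353 0.0381]
   cen [ 448.  -159.4] mid [ 447.8 -158. ] len 95.8 wid -/0/+ [52.5 69.4 55. ] ang 0.276
top 0.75 z [0.0311 0.0359 0.0393]
   cen [ 456.9 -143.7] mid [ 457.4 -143.8] len 82.3 wid -/0/+ [43.9 44.  46.8] ang 0.06
37.5333 [ 0.3338 -0.136   0.2861]
back
scene 0.96 z [0.0145 0.0243 0.0264]
   cen [ 457.6 -263.2] mid [ 460.  -262.5] len 151.6 wid -/0/+ [55.7 63.2 54.1] ang 0.15
top 0.92 z [0.0201 0.0239 0.0277]
   cen [ 464.3 -255. ] mid [ 465.  -254.8] len 145.1 wid -/0/+ [47.7 53.  49.9] ang 0.099
37.7333 [ 0.3336 -0.1365  0.2866]
slim
scene 0.91 z [0.0152 0.0281 0.0305]
   cen [ 497.  -362.4] mid [ 503.3 -361.3] len 185.9 wid -/0/+ [38.2 36.6 30.4] ang 0.067
top 0.58 z [0.0205 0.0274 0.0315]
   cen [ 506.5 -353.1] mid [ 509.5 -352.9] len 179.5 wid -/0/+ [30.5 27.8 25.3] ang 0.046
37.9333 [ 0.3334 -0.1372  0.2868]
```

View pics/p11.png

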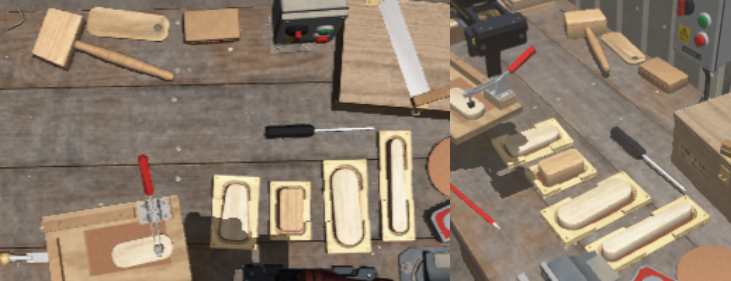

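All four blanks sit in their nests and the mallet is in place. A quick flatness check, and move joint 2 off its range end.

Request:
{"name": "drive_tool", "arguments": {"commands": [[[-1,-1,1],[0,0,0]],[[-2,-2,2],[0,0,0]],[[-3,-2,3],[0,0,0]],[[-3,-2,3],[0,0,0]],[[-3,-2,3],[0,0,0]]]}}

```text
time: 38.45
tcp_pos: [0.3019, -0.1181, 0.2559]
tool_rot: [-0.0, 1.0, 0.005, -0.0]
contact_force: [0.1, 0.0, 0.5]
width: 0.722
grip_force: 0.0
```

Run:
```python
from h import *
p,W=grab("top");s=arm.state();print(s["joint_positions"].round(3),s["contact_force"].round(1))
for n,h in dict(back=.0245,slim=.0285,block=.0365,wedge=.0225).items():
    M=finder.masks_of(p,n+"_blank_center")[0]["pixels"].astype(np.uint8);M=cv2.erode(M,np.ones((3,3)))>0
    w=W[M];w=w[(abs(w[:,2]-h)<.01)];A=np.c_[w[:,:2]-w[:,:2].mean(0),np.ones(len(w))]
    c=np.linalg.lstsq(A,w[:,2],rcond=None)[0];print(n,len(w),w.mean(0).round(4),"exp",h,"slope",c[:2].round(3),"h",c[2].round(4))
```

```text
[ 0.161 -0.379  0.055  2.091  0.021  1.429 -1.352] [ 0.   0.  -1.1]
back 791 [ 0.4626 -0.2541  0.024 ] exp 0.0245 slope [-0.001  0.001] h 0.024
slim 449 [ 0.5042 -0.3528  0.0282] exp 0.0285 slope [-0.001  0.041] h 0.0282
block 436 [ 0.4559 -0.1436  0.0358] exp 0.0365 slope [ 0.004 -0.027] h 0.0358
wedge 542 [ 0.4442 -0.0367  0.0221] exp 0.0225 slope [0.002 0.012] h 0.0221
```

```bash
python3 -c "
from plant import arm
print(arm.hand_in())"
```

```text
the job is handed in; nothing more can be done
None
```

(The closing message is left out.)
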